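# Clock a screw-on microscope camera and lock it

### The job

The camera on top of the inspection microscope has only been started on its thread. Screw it down, clockwise from above, until you feel the rubber ring under it grip, then carry on just to the first position where its long sides lie parallel to the long edges of the stage plate (either way round will do), and only then swing the clamp lever under it fully shut against its stop to lock it. Turn and push gently, so that the focus slide keeps its height and neither camera nor lever is strained, leave the other things on the bench where they are, and let go of everything at the end.

Things in the scene. Friction and masses are not known exactly. Their poses are not given: they have to be found in the camera images.
- camera_center (a point): Centre of the camera body, a light grey block 44 mm (its x) by 66 mm (its y, the long sides) by 48 mm high (its z, up), two sockets up to 10 mm tall on top. It turns about its own z on an upright thread and sinks 2 mm a turn; clockwise from above screws it down. Grip it across the 44 mm. No hard stop. It starts loose, up to about half a turn short of the point where its rubber ring grips.
- mount (a point): Centre of the top of the black clamp collar (52 mm wide, 20 mm high), on the camera's thread axis. It moves only with the focus slide. Above it: 9 mm of steel mount, 3 mm rubber ring, 5 mm camera flange, camera body. Loose, the camera takes about 0.05 N m to turn; once the ring grips, about 0.4 N m, constant. The angle where it grips differs each time and cannot be seen. The gripping rubber winds up: let go, the camera springs back about 0.05 rad, then stays.
- stage (a point): Centre of the top of the black stage plate at the foot of the microscope, 88 mm (its x) by 126 mm (its y, the long edges), on the lens axis, below lens and camera. Camera y parallel to stage y, either way round, is square; the first square position after the ring grips lies between a tenth and a third of a turn further on. The next, half a turn later, over-tightens it.
- lever_pivot (a point): Upright pin of the clamp lever, 38 mm from the lens axis on the stage's -y side, at collar height. Collar, lens, mount and camera ride on the focus slide on the column: friction holds it up to about 15 N up or down, beyond that it slips and focus is lost.
- lever_knob (a point): Centre of the black ball knob, 20 mm across, at the end of the steel clamp lever: 80 mm from the pivot pin and 23 mm above its point. Open, the lever sticks out sideways from the collar (stage -y); shutting swings it level about the pin, clockwise from above, towards stage -x. It takes about 3 N at the knob and stays where it is left.
- clamp_lever (a joint): Angle of the clamp lever in rad: 0 straight out (stage -y), 1.30 against its stop, fully shut; starts between 0 and 0.25.
- specimen: Black resin specimen puck, 30 mm across, 18 mm high, lying on the stage plate under the lens; origin at the centre of its underside. Leave it.
- etchant: Amber bottle, 52 mm across, 105 mm tall, standing on the bench; origin at the centre of its underside. Leave it.
- objective: Steel microscope objective, 34 mm across, 40 mm tall, standing on the bench; origin at the centre of its underside. Leave it.
- petri_dish: Shallow glass dish, 90 mm across, 16 mm high, on the bench; origin at the centre of its underside. Leave it.

How it is judged (in metres and radians):
On the way, in this order (a step that is already met when the one before it is completed fails the run):
1. the camera is screwed down past the point where its rubber ring grips, square with the stage plate, with the clamp lever still open (angle between the y axis of camera_center and the y axis of stage, either way round below 0.07 rad and z of camera_center in the frame of mount below 0.04085 m and not (z of camera_center in the frame of mount below 0.0399 m) and value of joint clamp_lever below 0.5 rad), for 0.2 s.
2. the clamp lever is swung shut against its stop (value of joint clamp_lever above 1.2 rad), for 0.2 s.
At the end, for the whole second after the job is handed in: The camera's long sides are within 0.07 rad (4 degrees) of parallel to the long edges of the stage plate, either way round, at the first such position after its rubber ring grips; the clamp lever is shut (over 1.2 of its 1.3 rad); all is let go and at rest (angle between the y axis of camera_center and the y axis of stage, either way round below 0.07 rad and z of camera_center in the frame of mount below 0.04085 m and not (z of camera_center in the frame of mount below 0.0399 m) and value of joint clamp_lever above 1.2 rad and angular speed of camera below 0.05 rad/s); the robot touches nothing.
It fails at once if the camera is over-tightened: driven about half a turn or more past the point where its ring grips (z of camera_center in the frame of mount below 0.0399 m).
It fails at once if the focus slide is pushed or pulled more than 3 mm out of its height (distance of mount from where it was at the start of the episode above 0.003 m).
It fails at once if the clamp lever is pushed or struck with more than 30 N (contact force between the arm and clamp_lever above 30 N).
It fails at once if the specimen, bottle, objective or dish is moved more than 15 mm (distance of any of specimen, etchant, objective, petri_dish from where it was at the start of the episode above 0.015 m).
It also fails if it takes over 72 s, if anything falls off the work surface, if the arm or the gripper's body presses on something with over 40 N, if the wrist force passes 120 N, or if a joint passes its speed limit or range.

### The arm

A 7-joint arm with a two-finger parallel gripper is mounted at the origin on the work surface. World frame = base frame: x ahead of the robot, y to its left, z up, the work surface at z = 0. Lengths are in mm, angles in rad, forces in N, time in s.
With the tool pointing down it reaches from about 400 to 875 mm from the base axis. Payload 19.3 kg.
Tool frame: the origin (TCP) lies midway between the tips of the shut fingers; the grasp point (between the pads) lies r.grasp_offset behind it (r.grasp_offset is the distance from the TCP to the grasp point, in mm); z points along the fingers, x is the direction in which the jaws open and shut, and the axes are right-handed (so a half turn about z gives the same grasp; the last joint's range is limited). The gripper opens to 85 mm and grips with 20 to 120 N. Pads are 22 mm wide; open, the fingers measure 114 mm over their backs; the gripper's body (76 mm by 85 mm) begins 54 mm behind the grasp point. The pads swing forward as they close: fully open they stand 13 mm farther back than shut.
Start: joints at [1.143, 0.521, -0.036, 1.599, 0.021, 1.021, -0.113], TCP at [218.856, -585.42, 208.291] pointing down, gripper open.
Joint ranges: [-2.91, 2.91], [-0.3, 2.13], [-1.5, 1.42], [0.17, 2.43], [-1.26, 4.41], [0.16, 1.93], [-2.52, 2.52]. Speed limits (rad/s): [1.89, 1.89, 2.39, 2.39, 3.01, 3.01, 3.01].

### API

Orientations are given as a unit quaternion [w, x, y, z].
In Python, from station import r, vision gives the robot as it stands.
- The arm moves only by the tool servo_tool, never from a script. Its argument "commands" is a list of rows, each a list of 3 entries, a list of its own where there are three numbers: the shift along the tool's x, y, z as a fraction of full scale, then the turn about the tool's z as a fraction of full scale, then the opening, from -1 (shut) to 1 (fully open), so that 0 is half open. In form: [[[x, y, z], turn, grip], ...]. A call has 1 to 8 rows; each row shifts and turns the commanded pose from where the row before left it, along the tool's axes as they then stand; what a row does not reach is not made up. Full scale, the value 1, is 0.06 m for a shift and 0.08 rad for a turn. A row lasts 1/8 s, in which the tool goes at most 62.5 mm and 10.7 degrees, less where a joint would pass 70% of its speed; a pose out of reach is approached as far as the arm can. A call with a number of a shift or a turn outside -1 to 1 is refused whole. A call with a gripper value outside its range is refused whole. The fingers move at their own pace and stop on an object; "force" is the grip in N (left out, the last holds). Time passes only in rows, so rows that do not move let the fingers close. It gives the time, the measured TCP pose, the force and the opening at its end, in the units of the state.
- r.get_state(): the state, without advancing time (a new reading comes with each control period).
- vision.get_image(name): name is "scene" or "top" or "wrist"; returns a dict with "frame" (384x512x3 uint8, blue, green, red), "vfov" (degrees; the focal length in pixels is half the picture's height over the tangent of half this angle, whatever the lens; pixels are square), "cx", "cy" (the principal point, pixels), "position" and "rotation" of the camera in the world; the wrist camera has in their place "T_tool_cam" (4x4, takes a point from camera to tool coordinates, whose origin is the TCP and whose axes are the tool frame's). Camera axes: x right, y down, z forward; pixel columns grow to the right and rows downward; lengths in mm; the calibration is good to about 2 mm. A picture is of the moment at which its call begins: read the wrist's pose just before it. There is no depth.
- r.hand_in(): hands the job in, once; it reports no verdict.
The state is a dict: "time_s": time; "joints": joint angles; "qvel": joint speeds; "effort": joint torques, N m; "tcp_pos": TCP position; "ee_rot": TCP orientation; "force": force on the tool from outside, world axes, zero at the start; "torque": the same for the moment, N m; "finger_gap": finger opening in mm.
Only numpy, scipy, OpenCV 4.12 (cv2) and the standard library are available. Lean on these libraries where they do the work, as an engineer would, in place of code of your own. Each camera call takes 0.05 s, during which the arm holds its last target.

## Working session

There is one attempt and no reset: what is moved stays moved. The work goes in short steps, Python scripts to look and compute and a tool call to move; the robot and the scene stay as the last step left them, time stands still between calls to the robot, and variables do not carry over. Pictures are saved under pics/ and viewed, and the job is handed in when it is done.

Besides the shell and the picture viewer there is one more tool, called after "Call:" by a JSON object that holds its "op" and its "data". servo_tool: Moves the arm, as the interface text tells. Shift numbers are shares of 0.06 m and turn numbers shares of 0.08 rad, none past 1 either way. Its arguments: {"type":"object","properties":{"commands":{"type":"array"},"force":{"type":"number"}},"required":["commands"]}

```bash
ls; mkdir -p pics; python3 - <<'E'
from station import r, vision
import cv2
s=r.get_state();print(s, r.grasp_offset)
for n in ["scene","top","wrist"]:
    im=vision.get_image(n);cv2.imwrite(f"pics/{n}0.png",im["frame"])
    print(n,{k:v for k,v in im.items() if k!="frame"})
E
```

```text
pics
{'time_s': 0.0, 'joints': array([ 1.1427954 ,  0.52202855, -0.03633358,  1.59998158,  0.02120638,
        1.02113465, -0.11278771]), 'qvel': array([ 0.00152573,  0.00016303,  0.00045352, -0.00016019,  0.00023749,
       -0.0016223 ,  0.0006136 ]), 'effort': array([ 1.88355607e-04, -9.27111411e+01,  1.97954535e+00, -3.69936848e+01,
        1.77749433e-02,  8.17495573e-03, -1.53875692e-05]), 'tcp_pos': array([ 218.72128764, -585.08895589,  207.72609866]), 'ee_rot': array([-2.96077266e-04,  8.21652204e-01, -5.69988873e-01, -5.02734935e-04]), 'force': array([-0.09321095, -0.50912121, -0.07806736]), 'torque': array([-0.03478653, -0.01357905,  0.03983946]), 'finger_gap': 85.47584100587889} 18.700000000000003
scene {'vfov': 47.25655422112493, 'cx': 253.55298976567073, 'cy': 190.86895879395286, 'position': array([1260.39402979, -140.26900073,  682.33780299]), 'rotation': array([-0.38362818,  0.7071602 ,  0.52482688, -0.27804786])}
top {'vfov': 44.02951471406235, 'cx': 255.05888878708885, 'cy': 191.67261642465328, 'position': array([ 334.63987809,   79.77060218, 1328.14319294]), 'rotation': array([-0.06337206,  0.70930244, -0.70019833,  0.05095424])}
wrist {'vfov': 65.13877182913117, 'cx': 257.79116927628303, 'cy': 186.50579025029444, 'T_tool_cam': array([[ 9.99999809e-01,  3.94534861e-04,  4.75319999e-04,
        -2.50223231e-01],
       [-5.25093442e-04,  9.48201176e-01,  3.17670038e-01,
        -8.25590945e+01],
       [-3.25367078e-04, -3.17670227e-01,  9.48201203e-01,
        -1.65405533e+02],
       [ 0.00000000e+00,  0.00000000e+00,  0.00000000e+00,
         1.00000000e+00]])}
```

View pics/scene0.png

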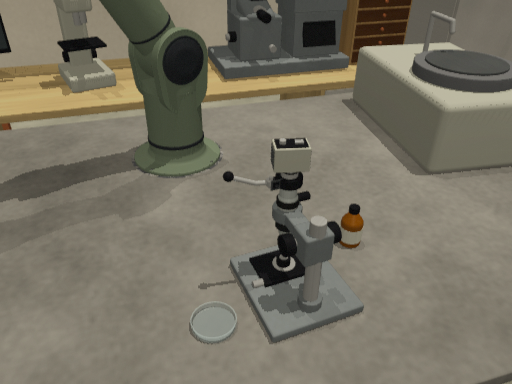

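View pics/top0.png

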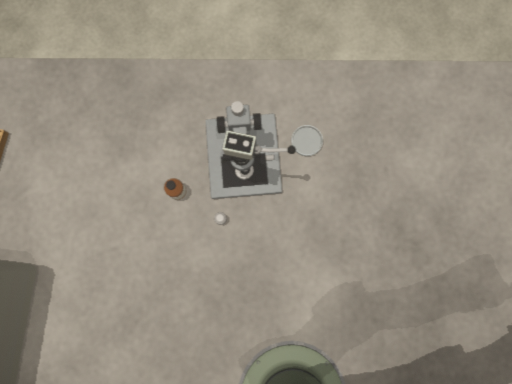

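View pics/wrist0.png

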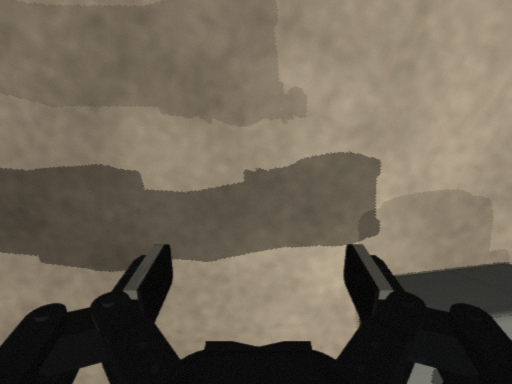

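```bash
cat > h.py <<'E'
import numpy as np, cv2
from scipy.spatial.transform import Rotation as R
def rot(q): q=np.asarray(q);return R.from_quat([q[1],q[2],q[3],q[0]]).as_matrix()
def cam(im,st=None):
    f=192/np.tan(np.radians(im["vfov"]/2))
    if "position" in im: return f,im["cx"],im["cy"],rot(im["rotation"]),np.array(im["position"])
    T=im["T_tool_cam"];Rt=rot(st["ee_rot"])
    return f,im["cx"],im["cy"],Rt@T[:3,:3],Rt@T[:3,3]+st["tcp_pos"]
def ray(c,u,v):
    f,cx,cy,Rm,p=c
    d=Rm@np.array([(u-cx)/f,(v-cy)/f,1]);return p,d/np.linalg.norm(d)
def atz(c,u,v,z):
    p,d=ray(c,u,v);return p+d*(z-p[2])/d[2]
def tri(rs):
    A=0;b=0
    for p,d in rs:
        P=np.eye(3)-np.outer(d,d);A=A+P;b=b+P@p
    x=np.linalg.solve(A,b);return x,[np.linalg.norm((np.eye(3)-np.outer(d,d))@(x-p)) for p,d in rs]
def proj(c,X):
    f,cx,cy,Rm,p=c;q=Rm.T@(np.asarray(X)-p);return q[0]/q[2]*f+cx,q[1]/q[2]*f+cy
def crop(fr,u0,v0,u1,v1,k,name):
    cv2.imwrite(name,cv2.resize(fr[v0:v1,u0:u1],None,fx=k,fy=k,interpolation=cv2.INTER_CUBIC))
E
python3 - <<'E'
import cv2
from h import *
crop(cv2.imread("pics/top0.png"),200,90,330,205,6,"pics/top0c.png")
crop(cv2.imread("pics/scene0.png"),215,120,375,240,5,"pics/scene0c.png")
crop(cv2.imread("pics/scene0.png"),190,220,370,345,4,"pics/scene0d.png")
E
```

```text
(no output)
```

View pics/top0c.png

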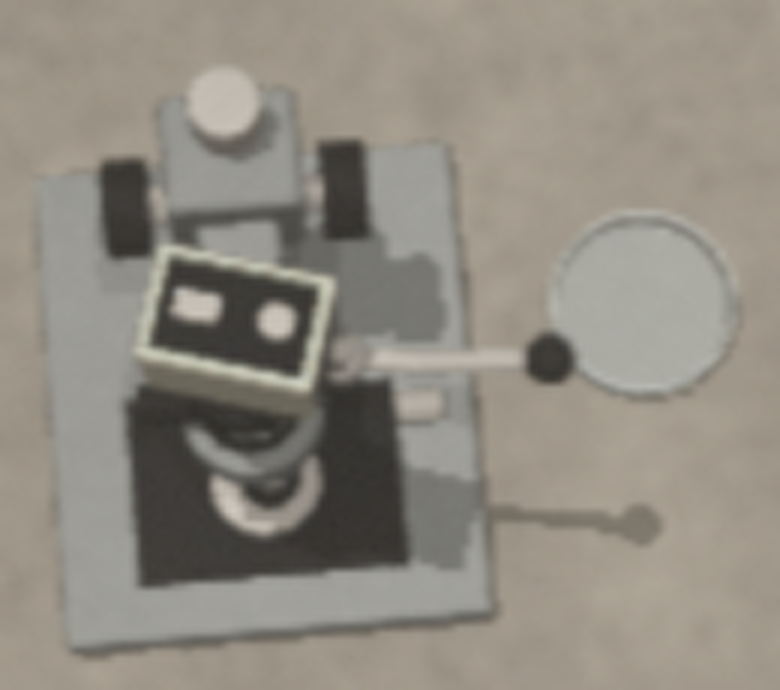

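View pics/scene0c.png

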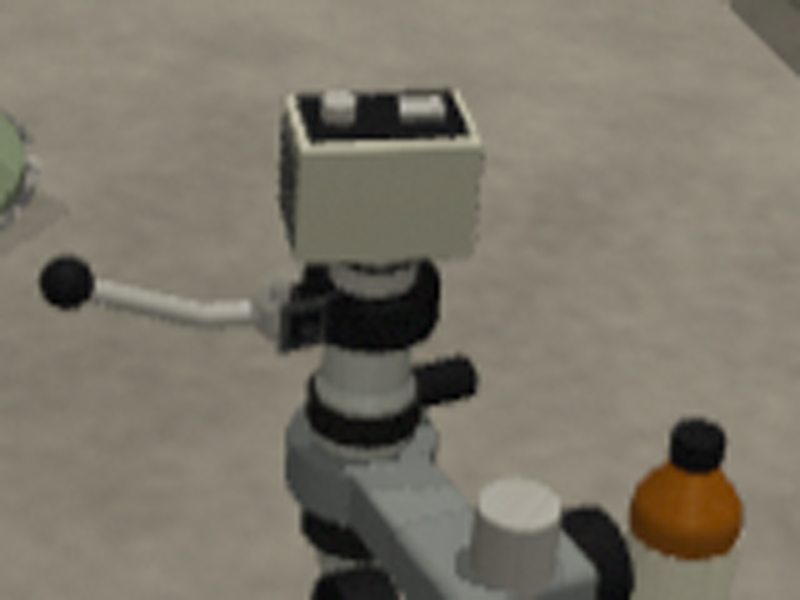

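View pics/scene0d.png

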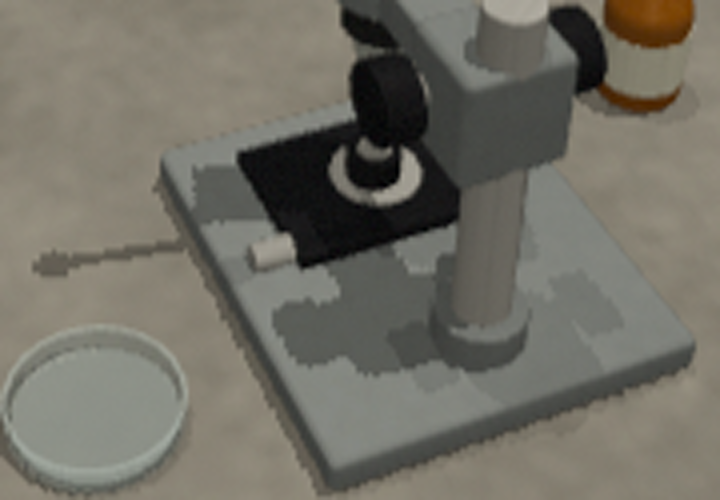

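```bash
python3 - <<'E'
from station import r, vision
from h import *
s=r.get_state()
print(rot(s["ee_rot"]))
T=vision.get_image("top");S=vision.get_image("scene")
ct,cs=cam(T),cam(S)
t=lambda u,v:(200+u/6,90+v/6)
q=lambda u,v:(215+u/5,120+v/5)
P=[]
for a,b in [((162,247),(483,142)),((335,281),(303,150)),((308,392),(288,93)),((134,353),(460,90))]:
    x,e=tri([ray(ct,*t(*a)),ray(cs,*q(*b))]);P.append(x);print(x,e)
P=np.array(P);print("ctr",P.mean(0));
for i in range(4):
    d=P[(i+1)%4]-P[i];print(np.linalg.norm(d),np.degrees(np.arctan2(d[1],d[0])))
x,e=tri([ray(ct,*t(549,358)),ray(cs,*q(68,283))]);print("knob",x,e)
x,e=tri([ray(ct,*t(223,102)),ray(cs,*q(519,505))]);print("column",x,e)
# stage, guess z from scene d crop
d4=lambda u,v:(190+u/4,220+v/4)
for a,b in [((143,586),None),((406,564),(238,155)),((394,380),(300,267))]:
    if b: print("stage",tri([ray(ct,*t(*a)),ray(cs,*d4(*b))]))
    for z in (20,30): print(z,atz(ct,*t(*a),z))
x,e=tri([ray(ct,*t(644,303)),ray(cs,*d4(95,400))]);print("petri",x,e)
E
```

```text
[[ 3.50135293e-01 -9.36699087e-01 -3.11997789e-04]
 [-9.36698798e-01 -3.50135430e-01  7.35953252e-04]
 [-7.98608219e-04  3.45647467e-05 -9.99999681e-01]]
[633.88830738 163.02677225 318.73487732] [np.float64(0.6056214903374217), np.float64(0.6056214903374489)]
[621.67908361  99.6339237  318.68433702] [np.float64(0.899208290716253), np.float64(0.8992082907162872)]
[579.7002069  108.76468314 319.36767879] [np.float64(0.8069685204398762), np.float64(0.8069685204399691)]
[593.61342435 171.84191591 318.61069528] [np.float64(0.1028281544595717), np.float64(0.10282815445951157)]
ctr [607.22025556 135.81682375 318.8493971 ]
64.55788833758581 -100.90146872282219
42.96584473801223 167.72881863269342
64.59789422461282 77.56119850843503
41.22848992989601 -12.345893002733664
knob [606.06451498  18.0509152  268.89553085] [np.float64(0.4802647193043783), np.float64(0.48026471930438724)]
column [722.05238547 146.97003149 225.91711781] [np.float64(0.14990378423001763), np.float64(0.14990378423000061)]
20 [558.46124809 191.91027639  20.        ]
30 [556.75026285 191.05303328  30.        ]
stage (array([569.16172763,  69.66117437,  26.49413938]), [np.float64(0.23106562215735768), np.float64(0.23106562215736615)])
20 [570.27050842  69.3865664   20.        ]
30 [568.46924819  69.46594636  30.        ]
stage (array([657.16155731,  76.24710692,  25.01934927]), [np.float64(0.32650104547856695), np.float64(0.32650104547857506)])
20 [658.30872857  75.91911341  20.        ]
30 [655.83446695  75.94855582  30.        ]
petri [699.33848376 -41.60137859  11.88269342] [np.float64(1.0072704896582236), np.float64(1.0072704896581894)]
```

Call:
{"op": "servo_tool", "data": {"commands": [[[0,0,-0.9],0,1],[[0,0,-0.9],0,1],[[0,0,-0.9],0,1],[[0,0,-0.9],0,1],[[-0.5,-0.57,0],0,1],[[-0.5,-0.57,0],0,1],[[-0.5,-0.57,0],0,1],[[-0.5,-0.57,0],0,1]], "force": 40}}

```text
time_s: 1.25
tcp_pos: [305.5, -423.7, 424.3]
ee_rot: [0.0, 0.822, -0.57, 0.0]
force: [1.0, -0.9, -0.4]
finger_gap: 85.4
```

Call:
{"op": "servo_tool", "data": {"commands": [[[-0.5,-0.57,0],0,1],[[-0.5,-0.57,0],0,1],[[-0.5,-0.57,0],0,1],[[-0.5,-0.57,0],0,1],[[-0.5,-0.57,0],0,1],[[-0.5,-0.57,0],0,1],[[-0.5,-0.57,0],0,1],[[-0.5,-0.57,0],0,1]]}}

```text
time_s: 2.25
tcp_pos: [477.6, -103.2, 424.4]
ee_rot: [0.0, 0.822, -0.57, 0.0]
force: [0.8, -1.2, 0.1]
finger_gap: 85.3
```

```bash
python3 - <<'E'
from station import r
from h import *
s=r.get_state();M=rot(s["ee_rot"]);print(s["time_s"],s["tcp_pos"],s["joints"],np.degrees(np.arctan2(M[1,0],M[0,0])),M[:,2])
print(M.T@(np.array([607.2,135.8,420])-s["tcp_pos"])/60)
E
```

```text
2.25 [ 477.63724718 -103.20198022  424.39257665] [ 0.436641    0.15220119 -0.40216071  1.58938363  0.06033354  1.4120733
 -1.18414508] -69.51472045172227 [ 1.88660805e-04 -2.03835785e-04 -9.99999961e-01]
[-2.9757746  -3.41686268  0.07280505]
```

Call:
{"op": "servo_tool", "data": {"commands": [[[-0.5,-0.57,0],0,1],[[-0.5,-0.57,0],0,1],[[-0.5,-0.57,0],0,1],[[-0.5,-0.57,0],0,1],[[-0.5,-0.57,0],0,1],[[-0.45,-0.55,0],0,1],[[0,0,0],-1,1],[[0,0,0],-1,1]]}}

```text
time_s: 3.25
tcp_pos: [606.3, 133.3, 423.8]
ee_rot: [0.0, 0.865, -0.501, -0.0]
force: [-0.3, 0.1, -0.6]
finger_gap: 85.1
```

Call:
{"op": "servo_tool", "data": {"commands": [[[0,0,0],-1,1],[[0,0,0],-1,1],[[0,0,0],-1,1],[[0,0,0],-1,1],[[0,0,0],-1,1],[[0,0,0],-1,1],[[0,0,0],-1,1],[[0,0,0],-1,1]]}}

```text
time_s: 4.25
tcp_pos: [606.3, 132.6, 424.2]
ee_rot: [0.0, 0.979, -0.204, -0.0]
force: [-0.1, -0.0, 0.2]
finger_gap: 85.8
```

Call:
{"op": "servo_tool", "data": {"commands": [[[0,0,0],-1,1],[[0,0,0],-1,1],[[0,0,0],-0.57,1],[[0,0,0],0,1],[[0,0,0],0,1]]}}

```text
time_s: 4.88
tcp_pos: [606.3, 132.7, 424.3]
ee_rot: [0.0, 0.995, -0.104, -0.0]
force: [-0.5, 0.5, 0.4]
finger_gap: 85.4
```

```bash
python3 - <<'E'
from station import r,vision
from h import *
s=r.get_state();M=rot(s["ee_rot"]);print(s["time_s"],s["tcp_pos"],s["joints"],np.degrees(np.arctan2(M[1,0],M[0,0])),M[:,2])
print(M.T@(np.array([607.2,135.8,420])-s["tcp_pos"])/60)
im=vision.get_image("wrist");cv2.imwrite("pics/w1.png",im["frame"])
c=cam(im,s);print([proj(c,p) for p in ([633.9,163,318.8],[621.7,99.6,318.8],[579.7,108.8,318.8],[593.6,171.8,318.8],[606,18,269])])
E
```

```text
4.875 [606.30878953 132.66675666 424.27305128] [ 0.13128016  0.452364   -0.7132429   1.24558409  0.29012033  1.544998
 -0.74639253] -11.956152094573598 [-5.41639526e-05 -1.59351155e-05 -9.99999998e-01]
[ 0.00371662 -0.05416688  0.07121588]
[(np.float64(279.9827797445836), np.float64(140.54235258194348)), (np.float64(279.6247621822807), np.float64(206.73039794135872)), (np.float64(235.39502079369964), np.float64(206.40920828125442)), (np.float64(234.34954233548015), np.float64(140.2247083139925)), (np.float64(276.49957090431855), np.float64(254.4065061951071))]
```

View pics/w1.png

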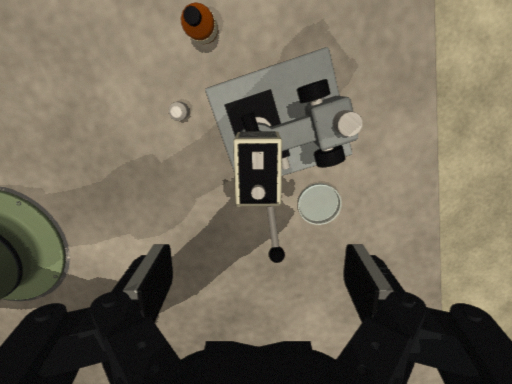

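```bash
python3 - <<'E'
from h import *
crop(cv2.imread("pics/w1.png"),195,35,365,215,4,"pics/w1c.png")
E
```

```text
(no output)
```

View pics/w1c.png

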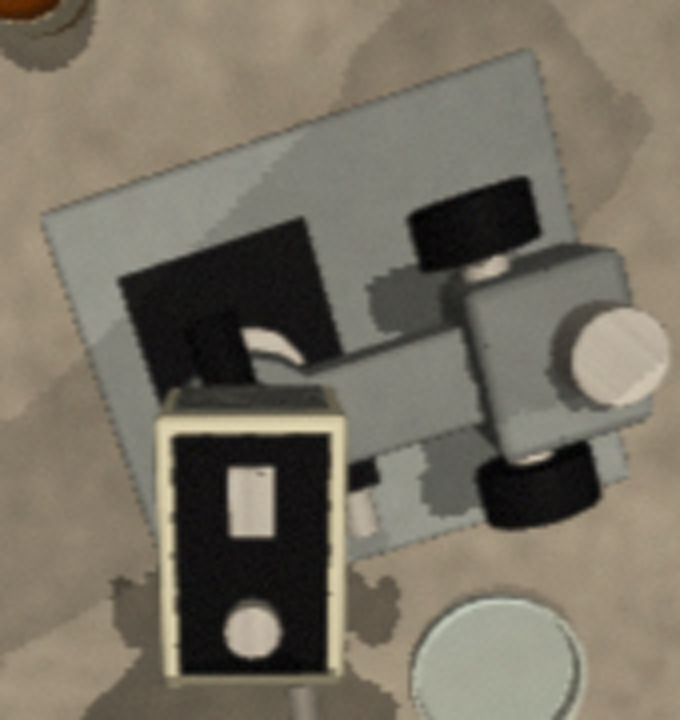

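```bash
python3 - <<'E'
from station import r,vision
from h import *
s=r.get_state();im=vision.get_image("wrist");c=cam(im,s)
g=lambda u,v,z:atz(c,195+u/4,35+v/4,z)
def an(a,b,z):
    A,B=g(*a,z),g(*b,z);d=B-A;print(A.round(1),B.round(1),np.linalg.norm(d).round(1),np.degrees(np.arctan2(d[1],d[0])).round(2))
an((118,279),(303,218),25)
an((160,397),(118,279),25)
an((340,360),(303,218),25)
an((43,214),(530,48),18)
an((155,545),(43,214),18)
an((577,240),(537,60),18)
print('cam')
K=[(157,417),(344,413),(340,682),(165,684)]
for i in range(4): an(K[i],K[(i+1)%4],318.8)
print(np.mean([g(*k,318.8) for k in K],0))
E
```

```text
[557.8 193.7  25. ] [645.1 202.3  25. ] 87.7 5.58
[564.2 137.8  25. ] [557.8 193.7  25. ] 56.3 96.51
[649.7 137.3  25. ] [645.1 202.3  25. ] 65.2 94.12
[530.6 228.1  18. ] [755.2 250.7  18. ] 225.7 5.75
[544.3  66.6  18. ] [530.6 228.1  18. ] 162.0 94.84
[765.4 167.   18. ] [757.6 245.3  18. ] 78.7 95.74
cam
[593.7 172.7 318.8] [635.2 164.9 318.8] 42.2 -10.68
[635.2 164.9 318.8] [622.3 100.8 318.8] 65.3 -101.36
[622.3 100.8 318.8] [580.6 109.1 318.8] 42.5 168.81
[580.6 109.1 318.8] [593.7 172.7 318.8] 65.0 78.37
[607.92924971 136.85182331 318.8       ]
```

Call:
{"op": "servo_tool", "data": {"commands": [[[0.006,-0.057,0.5],0,1],[[0,0,0.5],0,1],[[0,0,0.5],0,1],[[0,0,0.4],0,1],[[0,0,0.3],0,1],[[0,0,0.2],0,1],[[0,0,0.1],0,1],[[0,0,0],0,1]]}}

```text
time_s: 5.98
tcp_pos: [607.5, 136.0, 274.4]
ee_rot: [-0.0, 0.995, -0.104, 0.0]
force: [-0.1, 0.6, -0.5]
finger_gap: 85.6
```

Call:
{"op": "servo_tool", "data": {"commands": [[[0,0,0],0,-1],[[0,0,0],0,-1],[[0,0,0],0,-1],[[0,0,0],0,-1]], "force": 30}}

```text
time_s: 6.48
tcp_pos: [607.4, 136.1, 274.8]
ee_rot: [-0.0, 0.995, -0.103, 0.0]
force: [-2.5, -0.5, 6.0]
finger_gap: 43.2
```

```bash
cat > st.py <<'E'
from station import r,vision
from h import *
s=r.get_state();M=rot(s["ee_rot"])
np.set_printoptions(precision=3,suppress=True)
print(s["time_s"],s["tcp_pos"],"yaw",np.degrees(np.arctan2(M[1,0],M[0,0])),"F",s["force"],"T",s["torque"],"gap",s["finger_gap"],"j",s["joints"])
E
python3 st.py
```

```text
6.475 [607.427 136.144 274.804] yaw -11.879336915904684 F [-2.502 -0.489  5.96 ] T [-0.03   0.389  0.008] gap 43.24864655414401 j [ 0.138  0.533 -0.695  1.501  0.352  1.235 -0.813]
```

Call:
{"op": "servo_tool", "data": {"commands": [[[0,0,-0.004],0.3,-1],[[0,0,0],0.5,-1],[[0,0,0],0.7,-1],[[0,0,0],0.7,-1],[[0,0,0],0.7,-1],[[0,0,0],0.7,-1],[[0,0,0],0.5,-1],[[0,0,0],0.3,-1]]}}

```text
time_s: 7.48
tcp_pos: [607.3, 136.0, 274.7]
ee_rot: [0.0, 0.961, -0.277, 0.0]
force: [-2.6, -0.4, 5.9]
finger_gap: 43.3
```

```bash
python3 st.py
```

```text
7.475 [607.308 136.032 274.682] yaw -32.1710544758109 F [-2.558 -0.445  5.911] T [-0.047  0.545  0.05 ] gap 43.34736310430574 j [ 0.09   0.516 -0.616  1.504  0.309  1.22  -1.132]
```

Call:
{"op": "servo_tool", "data": {"commands": [[[0,0,0],0,1],[[0,0,0],0,1],[[0,0,0],0,1],[[0,0,0],0,1]]}}

```text
time_s: 7.98
tcp_pos: [607.4, 136.0, 274.5]
ee_rot: [-0.0, 0.961, -0.276, -0.0]
force: [0.6, -0.3, -1.0]
finger_gap: 85.9
```

Call:
{"op": "servo_tool", "data": {"commands": [[[0,0,-0.3],0,1],[[0,0,-0.5],0,1],[[0,0,-0.3],0,1],[[0,0,0],-1,1],[[0,0,0],-1,1],[[0,0,0],-1,1],[[0,0,0],-1,1],[[0,0,0],-1,1]]}}

```text
time_s: 8.98
tcp_pos: [607.4, 136.0, 341.1]
ee_rot: [-0.0, 0.997, -0.078, 0.0]
force: [-0.2, -0.8, -0.2]
finger_gap: 85.4
```

Call:
{"op": "servo_tool", "data": {"commands": [[[0,0,0],-1,1],[[0,0,0],-1,1],[[0,0,0],-1,1],[[0,0,0],-1,1],[[0,0,0],-1,1],[[0,0,0],-1,1],[[0,0,0],-1,1],[[0,0,0],-1,1]]}}

```text
time_s: 9.98
tcp_pos: [607.4, 135.9, 341.1]
ee_rot: [0.0, 0.971, 0.239, 0.0]
force: [-0.2, -0.4, -0.1]
finger_gap: 85.5
```

Call:
{"op": "servo_tool", "data": {"commands": [[[0,0,0],-1,1],[[0,0,0],-1,1],[[0,0,0],-1,1],[[0,0,0],-1,1],[[0,0,0],-1,1],[[0,0,0],-1,1],[[0,0,0],-1,1],[[0,0,0],-1,1]]}}

```text
time_s: 10.98
tcp_pos: [607.4, 135.9, 341.1]
ee_rot: [0.0, 0.846, 0.532, 0.0]
force: [0.3, 0.1, -0.2]
finger_gap: 85.2
```

Call:
{"op": "servo_tool", "data": {"commands": [[[0,0,0],-1,1],[[0,0,0],-1,1],[[0,0,0],-1,1],[[0,0,0],-1,1],[[0,0,0],-1,1],[[0,0,0],-1,1],[[0,0,0],-1,1],[[0,0,0],-1,1]]}}

```text
time_s: 11.98
tcp_pos: [607.5, 135.8, 341.0]
ee_rot: [0.0, 0.636, 0.772, -0.0]
force: [0.5, -0.5, 0.1]
finger_gap: 85.5
```

```bash
python3 st.py
```

```text
11.975 [607.469 135.826 341.036] yaw 101.00386151561253 F [ 0.502 -0.479  0.13 ] T [0.001 0.035 0.006] gap 85.50528169326348 j [ 0.355  0.623 -1.139  1.388  0.562  1.479  1.005]
```

Call:
{"op": "servo_tool", "data": {"commands": [[[0,0,0],-1,1],[[0,0,0],-1,1],[[0,0,0],-1,1],[[0,0,0],-1,1],[[0,0,0],-1,1],[[0,0,0],-1,1],[[0,0,0],-1,1],[[0,0,0],-1,1]]}}

```text
time_s: 12.98
tcp_pos: [607.5, 135.8, 341.0]
ee_rot: [0.0, 0.361, 0.933, -0.0]
force: [0.5, -0.7, 0.9]
finger_gap: 85.5
```

Call:
{"op": "servo_tool", "data": {"commands": [[[0,0,0],-1,1],[[0,0,0],-0.9,1],[[0,0,0],0,1],[[0,0,0],0,1]]}}

```text
time_s: 13.48
tcp_pos: [607.4, 135.9, 340.7]
ee_rot: [0.0, 0.291, 0.957, -0.0]
force: [0.5, -0.7, -0.5]
finger_gap: 85.2
```

```bash
python3 st.py; python3 - <<'E'
from station import vision
from h import *
crop(vision.get_image("top")["frame"],200,90,330,205,6,"pics/top1c.png")
cv2.imwrite("pics/w2.png",vision.get_image("wrist")["frame"])
E
```

```text
13.475 [607.419 135.919 340.718] yaw 146.14335361064846 F [ 0.454 -0.711 -0.458] T [-0.002 -0.     0.052] gap 85.18275693977104 j [ 0.414  0.704 -1.313  1.385  0.677  1.549  1.71 ]
```

View pics/w2.png

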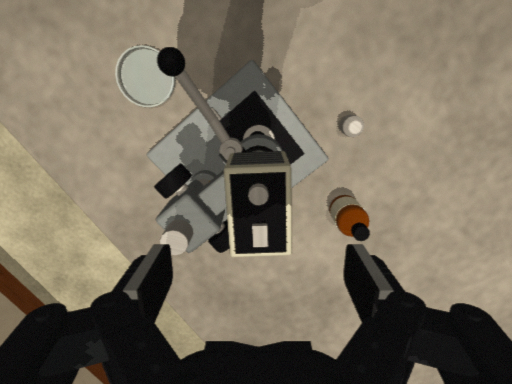

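Call:
{"op": "servo_tool", "data": {"commands": [[[0,0,0.3],-0.37,1],[[0,0,0.4],0,1],[[0,0,0.25],0,1],[[0,0,0.13],0,1],[[0,0,0],0,1],[[0,0,0],0,-1],[[0,0,0],0,-1],[[0,0,0],0,-1]]}}

```text
time_s: 14.58
tcp_pos: [607.5, 136.3, 276.4]
ee_rot: [0.0, 0.276, 0.961, 0.0]
force: [-0.5, -0.4, 5.8]
finger_gap: 43.1
```

Call:
{"op": "servo_tool", "data": {"commands": [[[0,0,0],0,-1],[[0,0,0],0,-1]], "force": 40}}

```text
time_s: 14.82
tcp_pos: [607.4, 136.2, 276.3]
ee_rot: [0.0, 0.276, 0.961, 0.0]
force: [-1.4, 1.2, 5.1]
finger_gap: 43.1
```

```bash
python3 st.py
```

```text
14.825 [607.431 136.213 276.316] yaw 147.95178787957926 F [-1.367  1.185  5.12 ] T [-0.044  0.273  0.052] gap 43.10193882803668 j [ 0.419  0.758 -1.292  1.485  0.729  1.444  1.694]
```

Call:
{"op": "servo_tool", "data": {"commands": [[[0,0,0],0.3,-1],[[0,0,0],0.6,-1],[[0,0,0],0.6,-1],[[0,0,0],0.6,-1],[[0,0,0],0.6,-1],[[0,0,0],0.6,-1],[[0,0,0],0.6,-1],[[0,0,0],0.6,-1]]}}

```text
time_s: 15.82
tcp_pos: [607.4, 136.1, 276.2]
ee_rot: [0.0, 0.444, 0.896, 0.0]
force: [-1.6, -0.9, 4.9]
finger_gap: 43.2
```

```bash
python3 st.py
```

```text
15.825 [607.373 136.147 276.246] yaw 127.23725828093508 F [-1.597 -0.868  4.918] T [-0.246  0.404  0.055] gap 43.23606937149542 j [ 0.394  0.718 -1.216  1.486  0.676  1.406  1.37 ]
```

Call:
{"op": "servo_tool", "data": {"commands": [[[0,0,0],0.6,-1],[[0,0,0],0.6,-1],[[0,0,0],0.6,-1],[[0,0,0],0.6,-1],[[0,0,0],0.6,-1],[[0,0,0],0.6,-1],[[0,0,0],0.6,-1],[[0,0,0],0.6,-1]]}}

```text
time_s: 16.82
tcp_pos: [607.2, 136.1, 276.2]
ee_rot: [0.0, 0.607, 0.795, -0.0]
force: [-2.2, -0.4, 3.4]
finger_gap: 43.4
```

```bash
python3 st.py
```

```text
16.825 [607.231 136.086 276.158] yaw 105.24130844687716 F [-2.216 -0.377  3.371] T [-0.228  0.58   0.045] gap 43.35827709971544 j [ 0.362  0.678 -1.132  1.488  0.619  1.369  1.028]
```

Still loose (about 0.05 N m) and the lateral forces are small. I'll carry on.

Call:
{"op": "servo_tool", "data": {"commands": [[[0,0,0.0002],0.6,-1],[[0,0,0.0002],0.6,-1],[[0,0,0.0002],0.6,-1],[[0,0,0.0002],0.6,-1],[[0,0,0.0002],0.6,-1],[[0,0,0.0002],0.6,-1],[[0,0,0.0002],0.6,-1],[[0,0,0.0002],0.6,-1]]}}

```text
time_s: 17.82
tcp_pos: [607.1, 136.0, 276.0]
ee_rot: [0.0, 0.748, 0.664, -0.0]
force: [-3.7, -2.3, 4.2]
finger_gap: 43.5
```

```bash
python3 st.py
```

```text
17.825 [607.123 136.018 276.038] yaw 83.2392776277384 F [-3.678 -2.285  4.199] T [-0.339  0.792 -0.019] gap 43.542974137152214 j [ 0.325  0.642 -1.046  1.49   0.562  1.335  0.686]
```

Call:
{"op": "servo_tool", "data": {"commands": [[[0,0,0.0002],0.6,-1],[[0,0,0.0002],0.6,-1],[[0,0,0.0002],0.6,-1],[[0,0,0.0002],0.6,-1],[[0,0,0.0002],0.6,-1],[[0,0,0.0002],0.6,-1],[[0,0,0.0002],0.6,-1],[[0,0,0.0002],0.6,-1]]}}

```text
time_s: 18.82
tcp_pos: [606.9, 136.1, 275.9]
ee_rot: [0.0, 0.861, 0.509, -0.0]
force: [-4.1, -1.6, 4.6]
finger_gap: 43.4
```

```bash
python3 st.py
```

```text
18.825 [606.948 136.07  275.894] yaw 61.24377412834905 F [-4.116 -1.58   4.561] T [-0.325  1.109  0.025] gap 43.435044159080526 j [ 0.283  0.609 -0.959  1.492  0.507  1.306  0.344]
```

Call:
{"op": "servo_tool", "data": {"commands": [[[0,0,0.0002],0.6,-1],[[0,0,0.0002],0.6,-1],[[0,0,0.0002],0.6,-1],[[0,0,0.0002],0.6,-1]]}}

```text
time_s: 19.32
tcp_pos: [606.9, 136.1, 275.8]
ee_rot: [0.0, 0.905, 0.425, -0.0]
force: [-5.1, -1.8, 4.7]
finger_gap: 43.2
```

```bash
python3 st.py
```

```text
19.325 [606.875 136.119 275.824] yaw 50.263654264681726 F [-5.095 -1.769  4.706] T [-0.349  1.226  0.359] gap 43.24871266499601 j [ 0.261  0.594 -0.916  1.493  0.48   1.292  0.172]
```

Call:
{"op": "servo_tool", "data": {"commands": [[[0,0,0.0002],0.6,-1],[[0,0,0.0002],0.6,-1],[[0,0,0.0002],0.6,-1],[[0,0,0.0002],0.6,-1]]}}

```text
time_s: 19.82
tcp_pos: [606.8, 136.2, 275.8]
ee_rot: [0.0, 0.942, 0.336, -0.0]
force: [-5.4, -0.7, 4.8]
finger_gap: 43.2
```

```bash
python3 st.py; python3 - <<'E'
from station import vision
from h import *
crop(vision.get_image("top")["frame"],200,90,330,205,6,"pics/top2c.png")
cv2.imwrite("pics/w3.png",vision.get_image("wrist")["frame"])
E
```

```text
19.825 [606.781 136.16  275.767] yaw 39.269749783942395 F [-5.357 -0.668  4.772] T [-0.258  1.323  0.383] gap 43.1651255206544 j [ 0.238  0.58  -0.872  1.495  0.453  1.28   0.001]
```

View pics/w3.png

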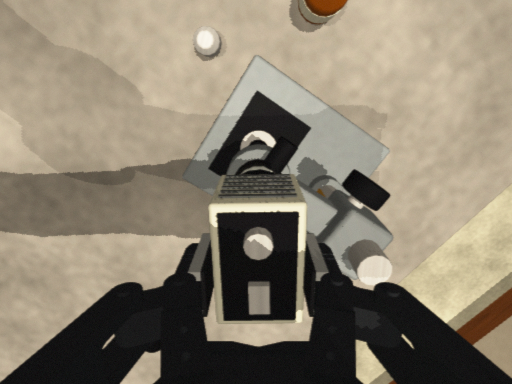

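Call:
{"op": "servo_tool", "data": {"commands": [[[0,0,0.0002],0.6,-1],[[0,0,0.0002],0.6,-1],[[0,0,0.0002],0.6,-1],[[0,0,0.0002],0.6,-1],[[0,0,0.0002],0.6,-1],[[0,0,0.0002],0.6,-1],[[0,0,0.0002],0.6,-1],[[0,0,0.0002],0.6,-1]]}}

```text
time_s: 20.92
tcp_pos: [606.7, 136.3, 275.6]
ee_rot: [-0.0, 0.989, 0.15, -0.0]
force: [-6.6, 0.0, 4.9]
finger_gap: 43.4
```

Call:
{"op": "servo_tool", "data": {"commands": [[[0,0,0.0002],0.6,-1],[[0,0,0.0002],0.6,-1],[[0,0,0.0002],0.6,-1],[[0,0,0],0.4,-1],[[0,0,0],0,-1],[[0,0,0],0,-1]]}}

```text
time_s: 21.68
tcp_pos: [606.7, 136.5, 275.6]
ee_rot: [-0.0, 0.998, 0.064, -0.0]
force: [-5.3, 0.1, 4.5]
finger_gap: 43.3
```

```bash
python3 st.py; python3 - <<'E'
from station import vision
from h import *
im=vision.get_image("wrist")["frame"]
cv2.imwrite("pics/w4.png",im);crop(im,190,30,390,330,2.5,"pics/w4c.png");crop(im,170,60,350,180,4,"pics/w4d.png")
E
```

```text
21.675 [606.7   136.461 275.583] yaw 7.314828236192792 F [-5.289  0.149  4.548] T [0.053 1.579 0.377] gap 43.33966246041649 j [ 0.167  0.544 -0.745  1.499  0.379  1.248 -0.5  ]
```

View pics/w4.png

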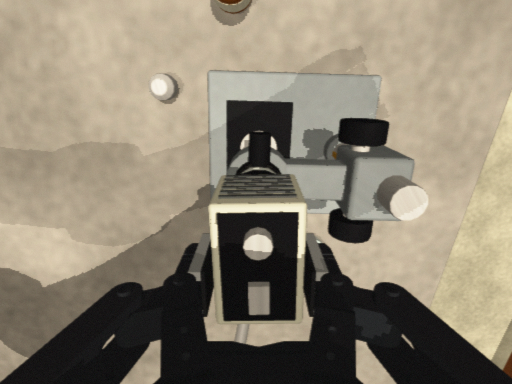

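View pics/w4d.png

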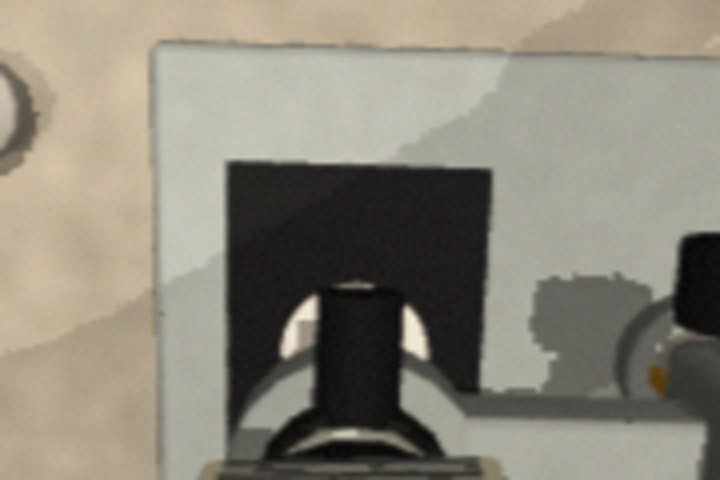

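Call:
{"op": "servo_tool", "data": {"commands": [[[0,0,0.0002],0.35,-1],[[0,0,0.0002],0.35,-1],[[0,0,0],0.3,-1],[[0,0,0],0,-1],[[0,0,0],0,-1],[[0,0,0],0,-1]]}}

```text
time_s: 22.48
tcp_pos: [606.7, 136.5, 275.6]
ee_rot: [-0.0, 1.0, 0.024, -0.0]
force: [-5.0, 0.3, 3.2]
finger_gap: 43.5
```

```bash
python3 st.py
```

```text
22.475 [606.677 136.5   275.557] yaw 2.731583925800949 F [-4.981  0.321  3.231] T [0.099 1.562 0.378] gap 43.50961179502026 j [ 0.157  0.54  -0.727  1.499  0.369  1.244 -0.571]
```

Release, lift clear, and look.

Call:
{"op": "servo_tool", "data": {"commands": [[[0,0,0],0,1],[[0,0,0],0,1],[[0,0,0],0,1],[[0,0,0],0,1],[[0,0,-0.4],0,1],[[0,0,-0.6],0,1],[[0,0,-0.6],0,1],[[0,0,-0.4],0,1]]}}

```text
time_s: 23.48
tcp_pos: [607.5, 136.2, 397.1]
ee_rot: [-0.0, 1.0, 0.023, 0.001]
force: [0.3, -0.5, -0.7]
finger_gap: 85.4
```

Call:
{"op": "servo_tool", "data": {"commands": [[[0,0,0],0,1],[[0,0,0],0,1]]}}

```text
time_s: 23.72
tcp_pos: [607.2, 135.9, 394.6]
ee_rot: [0.0, 1.0, 0.023, -0.0]
force: [-0.1, 0.2, -0.1]
finger_gap: 85.3
```

```bash
python3 st.py; python3 - <<'E'
from station import vision,r
from h import *
im=vision.get_image("wrist")["frame"]
cv2.imwrite("pics/w5.png",im);crop(im,190,60,390,220,4,"pics/w5c.png")
t=vision.get_image("top")["frame"];cv2.imwrite("pics/top5.png",t);crop(t,200,90,330,205,6,"pics/top5c.png")
t=vision.get_image("scene")["frame"];crop(t,190,130,350,250,5,"pics/scene5c.png")
E
```

```text
23.725 [607.205 135.852 394.568] yaw 2.6443620225468294 F [-0.06   0.173 -0.126] T [-0.024  0.016  0.005] gap 85.25054897007698 j [ 0.151  0.472 -0.745  1.3    0.314  1.488 -0.518]
```

View pics/w5.png

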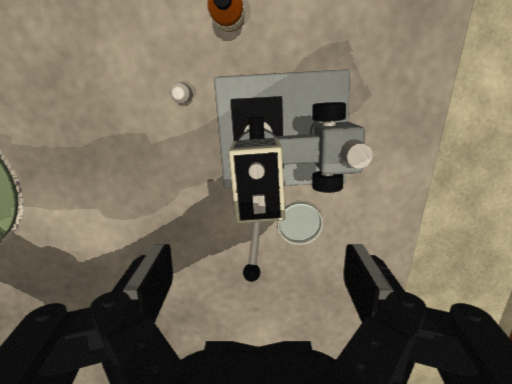

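View pics/w5c.png

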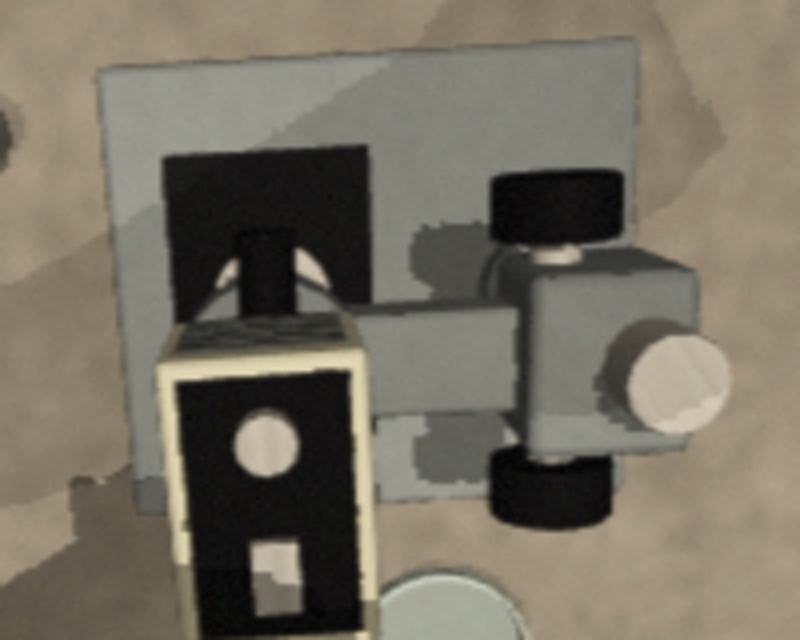

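View pics/top5c.png

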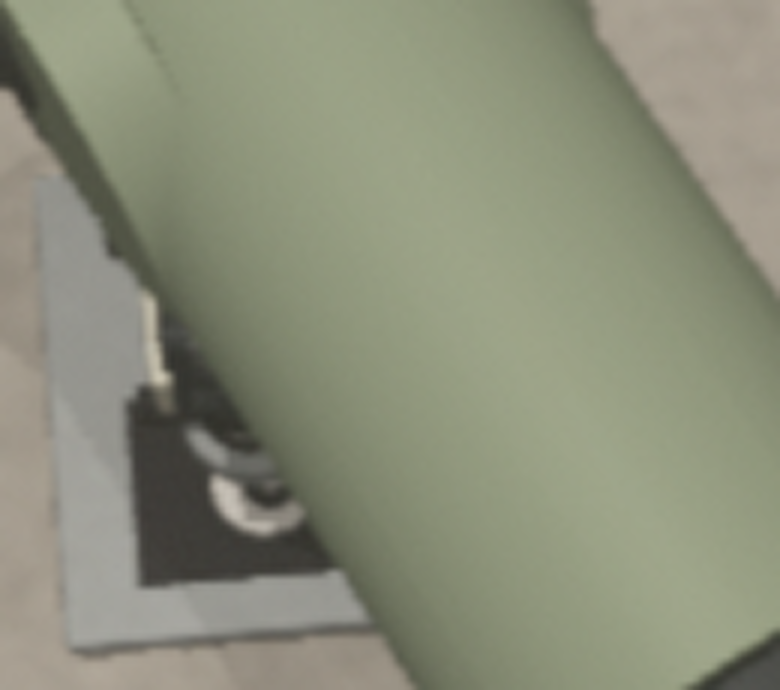

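```bash
python3 - <<'E'
from station import r,vision
from h import *
s=r.get_state();im=vision.get_image("wrist");c=cam(im,s)
f=im["frame"][255:290,235:270].copy();crop(im["frame"],225,250,285,290,10,"pics/k.png")
g=lambda u,v,z:atz(c,190+u/4,60+v/4,z)
def an(a,b,z):
    A,B=g(*a,z),g(*b,z);d=B-A;print(A.round(1),B.round(1),np.linalg.norm(d).round(1),np.degrees(np.arctan2(d[1],d[0])).round(2))
an((163,157),(368,146),25);an((98,70),(637,38),18);an((158,362),(368,350),318);an((178,381),(352,370),318)
k=atz(c,252,272,269);print(k)
p=np.array([607.4+3.64,136-37.8]);d=k[:2]-p;print(d,np.linalg.norm(d),np.degrees(np.arctan2(d[1],d[0])))
M=rot(s["ee_rot"]);print("tool delta",M.T@(k-s["tcp_pos"]))
E
```

```text
[558.3 194.   25. ] [645.5 202.6  25. ] 87.7 5.63
[529.5 227.8  18. ] [755.8 251.   18. ] 227.5 5.86
[583.4 166.8 318. ] [626.  171.3 318. ] 42.8 6.01
[587.5 163.  318. ] [623. 167. 318.] 35.7 6.38
[606.76855925  18.64910586 269.        ]
[ -4.27144075 -79.55089414] 79.66548790956953 -93.07351335018974
tool delta [ -5.69008318 116.99844326 125.50619588]
```

View pics/k.png

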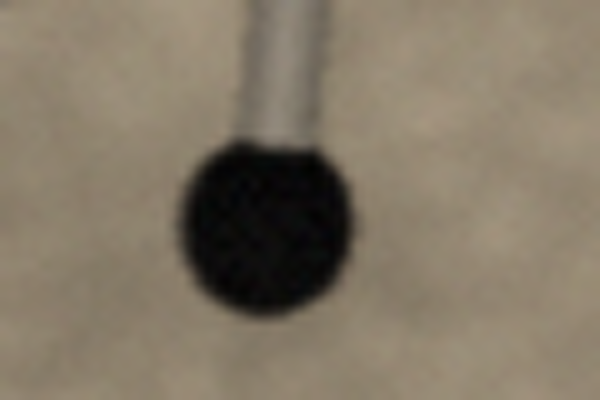

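Call:
{"op": "servo_tool", "data": {"commands": [[[-0.03,0.65,0],0,-0.25],[[-0.03,0.65,0],0,-0.25],[[-0.037,0.658,0],0,-0.25],[[0,0,0],0.7,-0.25],[[0,0,0],0.6,-0.25],[[0,0,0.4],0,-0.25],[[0,0,0.3],0,-0.25],[[0,0,0],0,-0.25]], "force": 20}}

```text
time_s: 24.92
tcp_pos: [606.5, 18.1, 352.2]
ee_rot: [0.0, 1.0, -0.029, -0.001]
force: [-0.0, -0.5, 1.6]
finger_gap: 32.0
```

```bash
python3 st.py; python3 - <<'E'
from station import vision,r
from h import *
s=r.get_state();M=rot(s["ee_rot"]);print("tool delta",M.T@(np.array([606.5,18.3,257])-s["tcp_pos"]))
im=vision.get_image("wrist");cv2.imwrite("pics/w6.png",im["frame"]);print(proj(cam(im,s),[606.5,18.3,269]))
E
```

```text
24.925 [606.471  18.126 352.154] yaw -3.313628907673914 F [-0.044 -0.542  1.575] T [ 0.03  -0.035 -0.015] gap 31.978538175117873 j [ 0.34   0.454 -0.705  1.422  0.293  1.375 -0.43 ]
tool delta [ 0.22915235 -0.19709681 95.15364827]
(np.float64(257.13621716590006), np.float64(185.12779840955238))
```

View pics/w6.png

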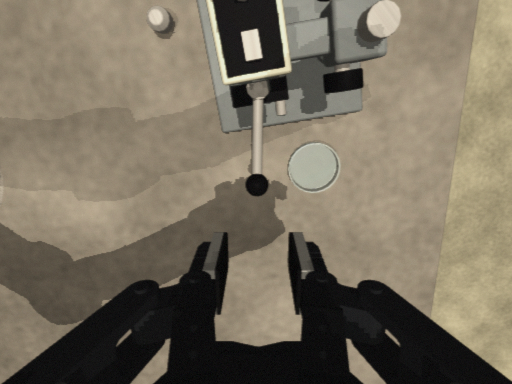

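Call:
{"op": "servo_tool", "data": {"commands": [[[0,0,0.3],0,-0.25],[[0,0,0.4],0,-0.25],[[0,0,0.35],0,-0.25],[[0,0,0.25],0,-0.25],[[0,0,0.15],0,-0.25],[[0,0,0.13],0,-0.25],[[0,0,0],0,-0.25]]}}

```text
time_s: 25.85
tcp_pos: [607.0, 18.3, 258.4]
ee_rot: [0.0, 1.0, -0.029, -0.0]
force: [-0.2, -0.5, 0.2]
finger_gap: 32.2
```

```bash
python3 st.py; python3 - <<'E'
from station import vision,r
from h import *
im=vision.get_image("wrist");cv2.imwrite("pics/w7.png",im["frame"])
E
```

```text
25.85 [606.969  18.339 258.388] yaw -3.3151277895254254 F [-0.168 -0.45   0.228] T [-0.015  0.03  -0.001] gap 32.20392641940186 j [ 0.333  0.519 -0.686  1.564  0.346  1.183 -0.478]
```

View pics/w7.png

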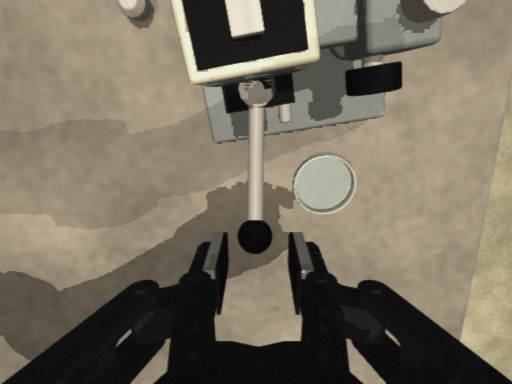

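Call:
{"op": "servo_tool", "data": {"commands": [[[-0.035,0,0],0.2,-0.25],[[-0.035,0,0],0.3,-0.25],[[-0.035,0,0],0.4,-0.25],[[-0.053,-0.001,0],0.5,-0.25],[[-0.053,-0.001,0],0.5,-0.25],[[-0.053,-0.001,0],0.5,-0.25],[[-0.053,-0.001,0],0.5,-0.25],[[-0.053,-0.001,0],0.5,-0.25]]}}

```text
time_s: 26.9
tcp_pos: [585.0, 22.5, 258.5]
ee_rot: [-0.0, 0.986, -0.166, 0.0]
force: [-0.1, 0.9, 0.8]
finger_gap: 31.9
```

```bash
python3 st.py; python3 - <<'E'
from station import vision,r
from h import *
im=vision.get_image("wrist");cv2.imwrite("pics/w8.png",im["frame"])
E
```

```text
26.9 [585.038  22.516 258.532] yaw -19.055192895425563 F [-0.081  0.929  0.755] T [0.001 0.012 0.041] gap 31.916108983057626 j [ 0.305  0.47  -0.635  1.625  0.299  1.146 -0.735]
```

View pics/w8.png

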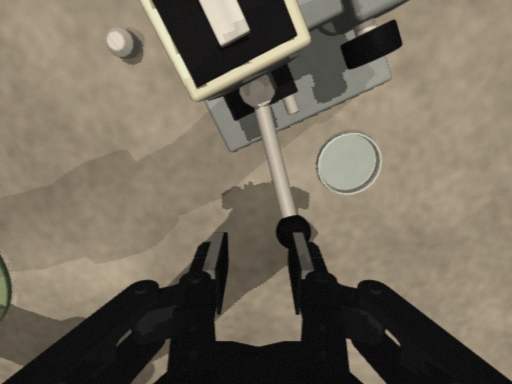

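```bash
python3 - <<'E'
from station import vision,r
from h import *
s=r.get_state();im=vision.get_image("wrist");c=cam(im,s)
print("unmoved",proj(c,[606.5,18.3,269]))
k=atz(c,292,231,269);d=k[:2]-np.array([611.0,98.2]);a=np.degrees(np.arctan2(d[1],d[0]));print(k,np.hypot(*d),a,np.radians(-84.3-a))
M=rot(s["ee_rot"]);print(M.T@(k-s["tcp_pos"]))
crop(im["frame"],200,190,330,320,5,"pics/w8c.png")
E
```

```text
unmoved (np.float64(295.0482481541516), np.float64(232.00117580236332))
[605.03708094  19.48017694 269.        ] 78.94534150998321 -94.33180457592464 0.17508801976651842
[ 20.23863823  -3.60191164 -10.40635518]
```

View pics/w8c.png

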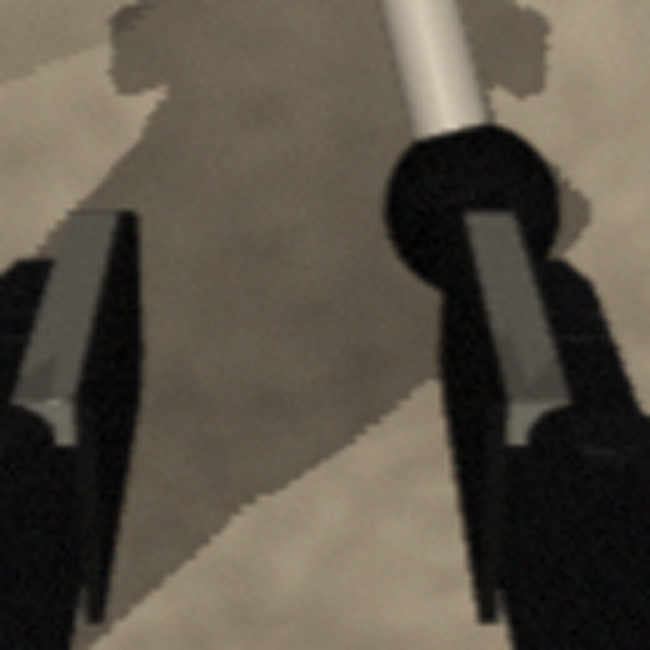

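Call:
{"op": "servo_tool", "data": {"commands": [[[0,0,-0.1],0,-0.25],[[0.17,-0.03,0],0,-0.25],[[0.16,-0.03,0],0,-0.25],[[0,0,0],-1,-0.25],[[0,0,0],-1,-0.25],[[0,0,0],-1,-0.25],[[0,0,0],0,-0.25],[[0,0,0],0,-0.25]]}}

```text
time_s: 28.0
tcp_pos: [605.4, 19.3, 264.3]
ee_rot: [-0.0, 0.999, -0.046, -0.0]
force: [0.7, 0.4, -0.3]
finger_gap: 31.8
```

```bash
python3 st.py; python3 - <<'E'
from station import vision,r
from h import *
im=vision.get_image("wrist");cv2.imwrite("pics/w9.png",im["frame"])
crop(vision.get_image("scene")["frame"],190,130,310,230,6,"pics/s9.png")
E
```

```text
28.0 [605.39   19.34  264.318] yaw -5.263379896736448 F [ 0.715  0.382 -0.31 ] T [ 0.017  0.003 -0.054] gap 31.781072982752715 j [ 0.33   0.51  -0.681  1.561  0.337  1.191 -0.507]
```

View pics/w9.png

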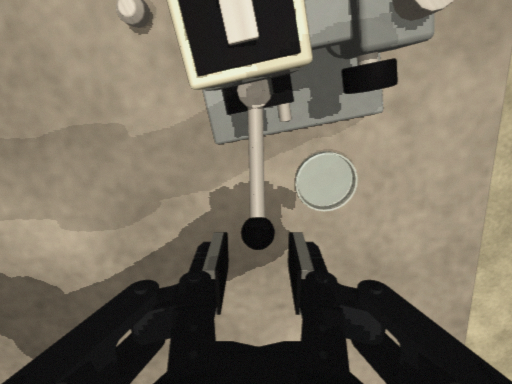

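View pics/s9.png

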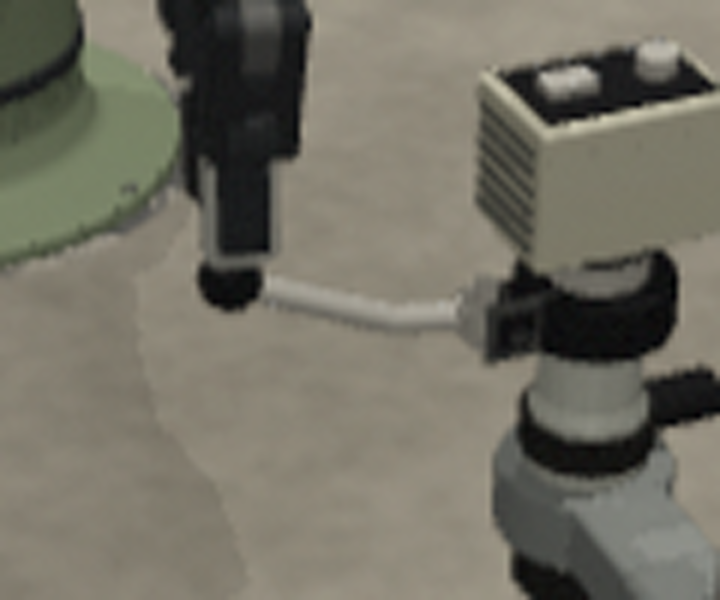

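Call:
{"op": "servo_tool", "data": {"commands": [[[0,0,0.1],0,-0.25],[[0,0,0.12],0,-0.25],[[0,0,0.1],0,-0.25],[[0,0,0.05],0,-0.25],[[-0.035,0,0],0.2,-0.25],[[-0.035,0,0],0.3,-0.25],[[-0.035,0,0],0.4,-0.25],[[-0.053,-0.001,0],0.5,-0.25]]}}

```text
time_s: 29.1
tcp_pos: [596.0, 20.8, 242.5]
ee_rot: [-0.0, 0.995, -0.102, 0.001]
force: [2.6, 1.3, -0.5]
finger_gap: 32.2
```

```bash
python3 st.py
```

```text
29.1 [595.961  20.756 242.544] yaw -11.72195737217462 F [ 2.642  1.316 -0.482] T [ 0.055 -0.7   -0.041] gap 32.15848905508197 j [ 0.315  0.507 -0.653  1.616  0.333  1.131 -0.625]
```

Call:
{"op": "servo_tool", "data": {"commands": [[[-0.053,-0.001,0],0.5,-0.25],[[-0.053,-0.001,0],0.5,-0.25],[[-0.053,-0.001,0],0.5,-0.25],[[-0.053,-0.001,0],0.5,-0.25],[[-0.053,-0.001,0],0.5,-0.25],[[-0.053,-0.001,0],0.5,-0.25],[[-0.053,-0.001,0],0.5,-0.25],[[-0.053,-0.001,0],0.5,-0.25]]}}

```text
time_s: 30.1
tcp_pos: [572.0, 29.5, 242.5]
ee_rot: [0.0, 0.966, -0.259, 0.0]
force: [3.2, -0.5, -0.1]
finger_gap: 31.9
```

```bash
python3 st.py; python3 - <<'E'
from station import vision,r
from h import *
im=vision.get_image("wrist");cv2.imwrite("pics/w10.png",im["frame"])
E
```

```text
30.1 [571.969  29.472 242.466] yaw -30.073639817152923 F [ 3.177 -0.484 -0.146] T [-0.227 -0.601 -0.048] gap 31.871217145510418 j [ 0.269  0.455 -0.592  1.68   0.28   1.092 -0.931]
```

View pics/w10.png

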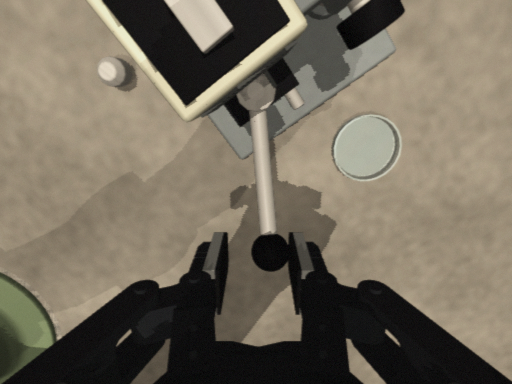

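Call:
{"op": "servo_tool", "data": {"commands": [[[-0.053,-0.001,0],0.5,-0.25],[[-0.053,-0.001,0],0.5,-0.25],[[-0.053,-0.001,0],0.5,-0.25],[[-0.053,-0.001,0],0.5,-0.25],[[-0.053,-0.001,0],0.5,-0.25],[[-0.053,-0.001,0],0.5,-0.25],[[-0.053,-0.001,0],0.5,-0.25],[[-0.053,-0.001,0],0.5,-0.25]]}}

```text
time_s: 31.15
tcp_pos: [552.3, 45.2, 242.4]
ee_rot: [0.0, 0.912, -0.41, 0.0]
force: [1.8, -2.8, 1.4]
finger_gap: 31.9
```

Call:
{"op": "servo_tool", "data": {"commands": [[[-0.053,-0.001,0],0.5,-0.25],[[-0.053,-0.001,0],0.5,-0.25],[[-0.053,-0.001,0],0.5,-0.25],[[-0.053,-0.001,0],0.5,-0.25],[[-0.053,-0.001,0],0.5,-0.25],[[-0.03,-0.001,0],0.5,-0.25],[[0,0,0],0,-0.25]]}}

```text
time_s: 32.02
tcp_pos: [541.9, 59.8, 242.4]
ee_rot: [0.0, 0.857, -0.515, 0.0]
force: [-0.1, -2.1, 0.3]
finger_gap: 32.2
```

```bash
cat > lv.py <<'E'
from st import *
k=s["tcp_pos"][:2]+6*M[:2,0];d=k-np.array([611.,98.2]);a=np.degrees(np.arctan2(d[1],d[0]));print("lever est",np.radians(-84.35-a),np.hypot(*d),"Ftool",M.T@s["force"])
E
python3 lv.py
```

```text
32.025 [541.927  59.779 242.359] yaw -61.99839667408188 F [-0.142 -2.129  0.266] T [-0.467 -0.078 -0.002] gap 32.202587398257826 j [ 0.148  0.392 -0.488  1.753  0.208  1.049 -1.495]
lever est 1.086150867531831 79.38002840296431 Ftool [ 1.813  1.125 -0.265]
```

Now slow, small steps to the stop.

Call:
{"op": "servo_tool", "data": {"commands": [[[-0.025,0,0],0.25,-0.25],[[-0.025,0,0],0.25,-0.25],[[-0.025,0,0],0.25,-0.25],[[-0.025,0,0],0.25,-0.25],[[-0.025,0,0],0.25,-0.25],[[-0.025,0,0],0.25,-0.25],[[-0.025,0,0],0.25,-0.25],[[-0.025,0,0],0.25,-0.25]]}}

```text
time_s: 33.02
tcp_pos: [537.2, 71.0, 242.3]
ee_rot: [0.0, 0.813, -0.582, -0.0]
force: [-1.3, -3.6, 1.3]
finger_gap: 32.0
```

```bash
python3 lv.py
```

```text
33.025 [537.166  71.027 242.271] yaw -71.23118277710947 F [-1.274 -3.616  1.292] T [-0.87   0.238 -0.051] gap 32.031516102106764 j [ 0.106  0.382 -0.459  1.763  0.192  1.041 -1.665]
lever est 1.2408155240080647 79.05334547208216 Ftool [ 3.014  2.37  -1.292]
```

Call:
{"op": "servo_tool", "data": {"commands": [[[-0.015,0,0],0.1,-0.25],[[-0.015,0,0],0.1,-0.25],[[0,0,0],0,-0.25]]}}

```text
time_s: 33.4
tcp_pos: [536.6, 72.8, 242.3]
ee_rot: [-0.0, 0.809, -0.588, -0.0]
force: [-1.0, -2.9, 0.1]
finger_gap: 32.0
```

```bash
python3 lv.py
```

```text
33.4 [536.643  72.785 242.268] yaw -72.0630449619234 F [-0.974 -2.86   0.107] T [-0.651  0.22  -0.026] gap 32.00411470482076 j [ 0.101  0.381 -0.456  1.764  0.191  1.041 -1.681]
lever est 1.2639611705810065 78.90656603427283 Ftool [ 2.421  1.808 -0.107]
```

Call:
{"op": "servo_tool", "data": {"commands": [[[-0.015,0,0],0.1,-0.25],[[-0.015,0,0],0.1,-0.25],[[-0.015,0,0],0.1,-0.25],[[0,0,0],0,-0.25]]}}

```text
time_s: 33.9
tcp_pos: [535.8, 75.4, 242.3]
ee_rot: [-0.0, 0.802, -0.598, -0.0]
force: [-1.3, -1.9, -0.2]
finger_gap: 32.1
```

```bash
python3 lv.py
```

```text
33.9 [535.827  75.375 242.281] yaw -73.44637479577733 F [-1.298 -1.912 -0.168] T [-0.633  0.161 -0.078] gap 32.14145442943877 j [ 0.094  0.38  -0.452  1.765  0.189  1.04  -1.709]
lever est 1.2984377585362494 78.82593449985501 Ftool [1.463 1.789 0.168]
```

Call:
{"op": "servo_tool", "data": {"commands": [[[-0.015,0,0],0,-0.25],[[-0.015,0,0],0,-0.25],[[0,0,0],0,-0.25]]}}

```text
time_s: 34.28
tcp_pos: [535.4, 76.5, 242.3]
ee_rot: [0.0, 0.801, -0.598, 0.0]
force: [-0.5, -6.1, -1.1]
finger_gap: 32.0
```

```bash
python3 lv.py; python3 - <<'E'
from station import vision,r
from h import *
im=vision.get_image("wrist");cv2.imwrite("pics/w11.png",im["frame"])
E
```

```text
34.275 [535.428  76.471 242.258] yaw -73.46133893834849 F [-0.47  -6.063 -1.073] T [-1.388  0.11  -0.028] gap 32.04023219135836 j [ 0.091  0.379 -0.453  1.766  0.19   1.04  -1.712]
lever est 1.3132295208526943 78.81016421715357 Ftool [5.678 2.176 1.077]
```

View pics/w11.png

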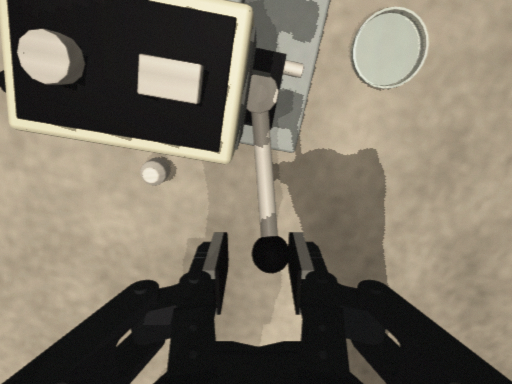

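Call:
{"op": "servo_tool", "data": {"commands": [[[-0.015,0,0],0,-0.25],[[0,0,0],0,-0.25],[[0,0,0],0,-0.25]]}}

```text
time_s: 34.7
tcp_pos: [535.3, 76.7, 242.3]
ee_rot: [0.0, 0.801, -0.598, 0.0]
force: [-0.4, -10.0, -1.3]
finger_gap: 32.3
```

```bash
python3 lv.py
```

```text
34.7 [535.336  76.685 242.278] yaw -73.49413744276248 F [-0.396 -9.993 -1.278] T [-2.138 -0.139 -0.017] gap 32.33827695318165 j [ 0.09   0.379 -0.452  1.766  0.19   1.04  -1.714]
lever est 1.3161875805118513 78.82612919404589 Ftool [9.467 3.218 1.292]
```

The force climbs with no motion, so the lever is against its stop. I'll back off by 6 mm plus the 3 mm of windup, rise clear, and look.

Call:
{"op": "servo_tool", "data": {"commands": [[[0.06,0,0],0,-0.25],[[0.06,0,0],0,-0.25],[[0,0,0],0,-0.25],[[0,0,-0.2],0,-0.25],[[0,0,-0.5],0,-0.25],[[0,0,-0.6],0,-0.25],[[0,0,-0.6],0,-0.25],[[0,0,-0.5],0,-0.25]]}}

```text
time_s: 35.7
tcp_pos: [537.1, 71.3, 388.7]
ee_rot: [-0.001, 0.802, -0.598, 0.0]
force: [0.2, -0.3, -0.9]
finger_gap: 31.9
```

Call:
{"op": "servo_tool", "data": {"commands": [[[0,0.6,0],0,-0.25],[[0,0.6,0],0,-0.25],[[0,0.6,0],0,-0.25],[[0,0.3,0],0,-0.25],[[0,0,0],0,-0.25],[[0,0,0],0,-0.25]]}}

```text
time_s: 36.45
tcp_pos: [417.1, 35.4, 386.5]
ee_rot: [-0.0, 0.802, -0.598, 0.0]
force: [1.3, -0.4, 0.3]
finger_gap: 32.0
```

```bash
python3 st.py; python3 - <<'E'
from station import vision,r
from h import *
for n in("wrist","top","scene"):
    im=vision.get_image(n)["frame"];cv2.imwrite(f"pics/{n}12.png",im)
    if n=="top": crop(im,200,90,330,205,6,"pics/top12c.png")
    if n=="scene": crop(im,190,130,350,250,5,"pics/scene12c.png")
E
```

```text
36.45 [417.141  35.358 386.477] yaw -73.42336206015148 F [ 1.308 -0.445  0.293] T [-0.033  0.005  0.008] gap 31.972059813645537 j [ 0.219  0.037 -0.456  1.807  0.016  1.302 -1.523]
```

View pics/wrist12.png

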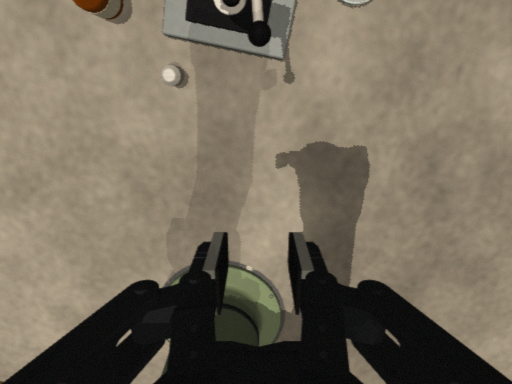

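View pics/top12c.png

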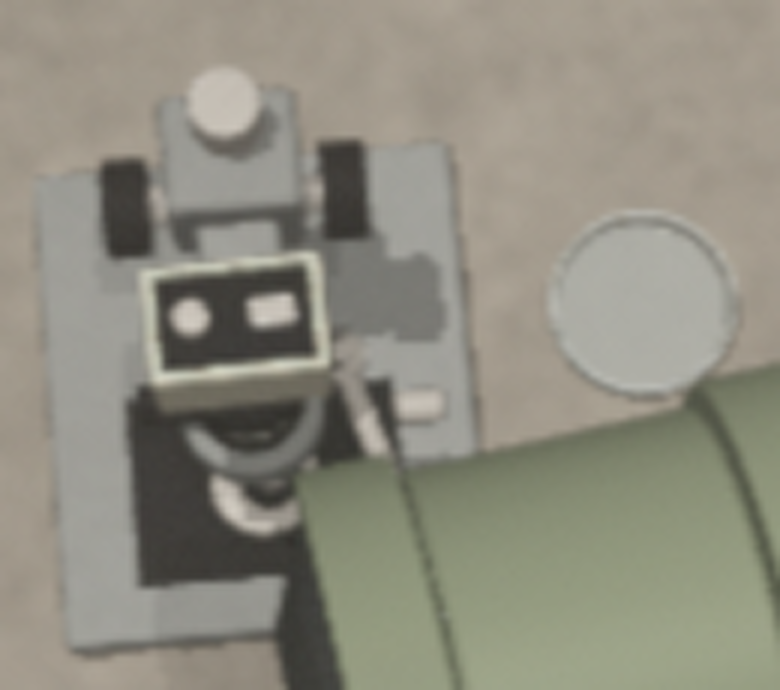

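View pics/scene12c.png

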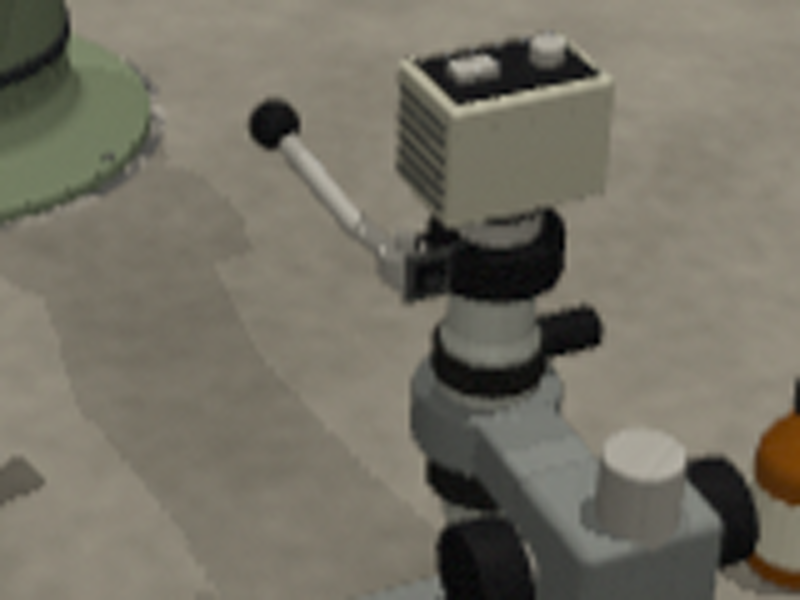

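```bash
python3 - <<'E'
from station import r,vision
from h import *
s=r.get_state();ct=cam(vision.get_image("top"));cw=cam(vision.get_image("wrist"),s);cs=cam(vision.get_image("scene"))
t=lambda u,v,z:atz(ct,200+u/6,90+v/6,z)
def an(a,b,z):
    d=t(*b,z)-t(*a,z);print(np.linalg.norm(d),np.degrees(np.arctan2(d[1],d[0]))%180)
an((140,272),(318,251),318);an((155,382),(328,360),318);an((140,272),(155,382),318);an((318,251),(328,360),318)
print("stage");an((143,586),(406,564),25);an((70,650),(493,612),15);an((40,180),(70,650),15);an((450,145),(493,612),15)
k,e=tri([ray(cw,259,33),ray(cs,190+274/5,130+124/5)]);print(k,e)
d=k[:2]-np.array([611,98.2]);print(np.hypot(*d),np.radians(-84.35-np.degrees(np.arctan2(d[1],d[0]))))
E
```

```text
65.74694895727276 97.49992680481988
63.55726041047577 98.02729320928302
41.87077747012596 8.945254247780724
41.28810403444165 5.922915167038184
stage
122.62102135192353 95.505360223445
198.18786237397202 95.86485659210885
228.66675711880333 5.276192420756928
227.68158717086828 5.48119452429188
[536.61607943  69.66299831 269.01893335] [np.float64(0.6521973399699029), np.float64(0.6521973399699721)]
79.67012052959166 1.3030794108528116
```

Call:
{"op": "servo_tool", "data": {"commands": [[[0,-0.5,-0.3],0,-0.25],[[0,-0.6,-0.3],0,-0.25],[[0,-0.5,-0.3],0,-0.25],[[0,0,0],0,-0.25],[[0,0,0],0,-0.25],[[0,0,0],0,-0.25]]}}

```text
time_s: 37.5
tcp_pos: [507.8, 62.1, 440.2]
ee_rot: [0.0, 0.801, -0.598, 0.0]
force: [0.1, -0.9, 0.6]
finger_gap: 32.0
```

```bash
python3 st.py; python3 - <<'E'
from station import vision,r
from h import *
im=vision.get_image("wrist")["frame"];cv2.imwrite("pics/w13.png",im);crop(im,130,0,330,150,4,"pics/w13c.png")
E
```

```text
37.5 [507.831  62.1   440.153] yaw -73.45653457074414 F [ 0.075 -0.85   0.618] T [-0.03 -0.02  0.03] gap 32.00366964730962 j [ 0.15   0.199 -0.476  1.502  0.091  1.464 -1.61 ]
```

View pics/w13.png

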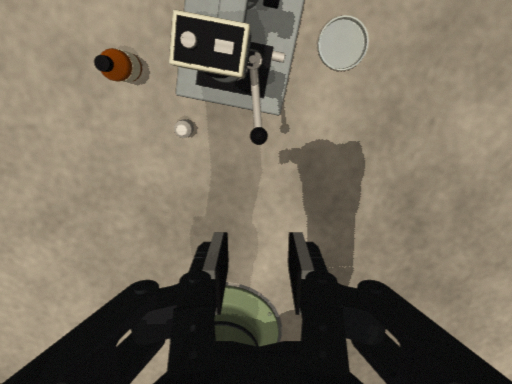

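View pics/w13c.png

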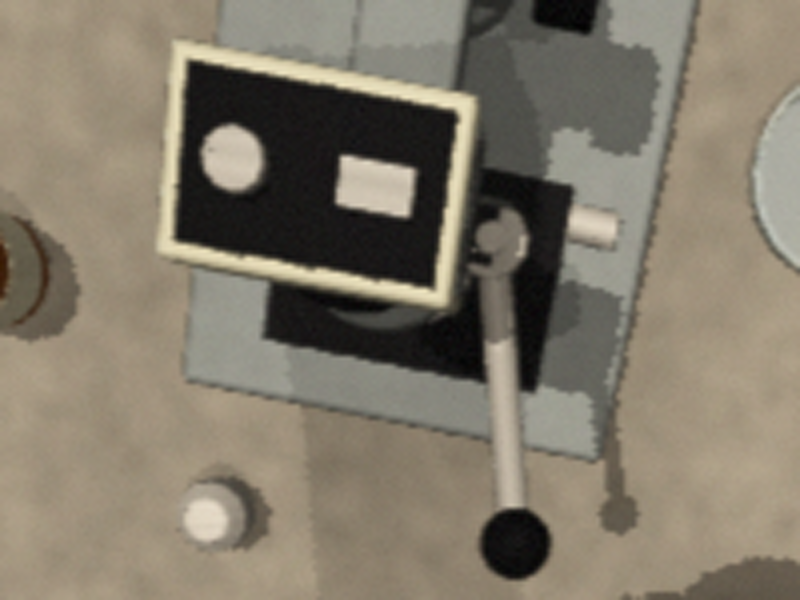

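```bash
python3 - <<'E'
from station import r,vision
from h import *
s=r.get_state();c=cam(vision.get_image("wrist"),s)
t=lambda u,v,z:atz(c,130+u/4,v/4,z)
def an(n,a,b,z):
    d=t(*b,z)-t(*a,z);print(n,np.linalg.norm(d).round(1),(np.degrees(np.arctan2(d[1],d[0]))%180).round(2))
an("cam long",(173,40),(480,97),318);an("cam long",(158,250),(440,305),318)
an("inset long",(190,60),(458,112),318);an("inset long",(177,240),(437,290),318)
an("cam short",(173,40),(158,250),318);an("cam short",(480,97),(440,305),318)
an("inset short",(190,60),(177,240),318);an("inset short",(458,112),(437,290),318)
an("stage long",(264,338),(535,389),25);an("base",(185,380),(598,460),18);an("stage short",(573,185),(535,389),25);an("base",(697,0),(598,460),18)
E
```

```text
cam long 65.5 97.15
cam long 63.3 96.16
inset long 57.5 96.69
inset long 58.2 96.34
cam short 41.6 6.9
cam short 42.8 3.97
inset short 35.7 7.12
inset short 36.1 8.28
stage long 126.1 96.35
base 197.4 95.9
stage short 87.7 5.93
base 195.5 5.41
```

```bash
python3 -c "
from station import r
print(r.hand_in())"
```

```text
the job is handed in; nothing more can be done
None
```

The camera is screwed down and square with the stage plate, and the clamp lever is fully shut. I handed the job in at about 37.5 s of the 72 s; it reports no verdict.

**Camera:** I turned it clockwise about 165° in two grips. Torque jumped from about 0.05 to 0.37 N m roughly 45–55° before square, which is the ring gripping. I went about 3° past square to allow for the spring-back, then let go.

**Lever:** My first push passed over the top of the knob without moving it, because the fingertips sat higher than I had assumed. I lowered the gripper and swung the lever at about 3 N until the force climbed to about 10 N with no further motion. Then I backed off and lifted clear.

**Last checks:**
- **Squareness:** In the closest wrist picture the camera's long sides are about 0.8° off the stage's. The top view disagreed somewhat, at about 2°. Both are within the 4° limit.
- **Lever:** The last fix from two camera views puts it at about 1.30 rad, which is its stop.
- **Focus slide:** I did not measure its height directly. The vertical force was about 6 N at the readings I took, against the 15 N it holds.
- **Bench items:** None were touched, and the ones in view looked to be in place.
- **Arm:** It was clear of everything, and the force reading was near zero.

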